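Fold the rule and the caliper and stow them

ROBOT

A 7-joint arm with a two-finger parallel gripper is mounted at the origin on the work surface. World frame = base frame: x ahead of the robot, y to its left, z up, the work surface at z = 0. Lengths are in mm, angles in degrees, forces in N, time in s.
With the tool pointing down it reaches from about 400 to 750 mm from the base axis. Payload 19.5 kg.
Tool frame: the origin (TCP) lies midway between the tips of the shut fingers; the grasp point (between the pads) lies 19 mm behind it; z points along the fingers, y is the line along which they close (so a half turn about z gives the same grasp; the last joint's range is limited). The gripper opens to 85 mm and grips with 20 to 120 N. Pads are 22 mm wide; open, the fingers measure 114 mm over their backs; the gripper's body (76 mm by 85 mm) begins 54 mm behind the grasp point. The pads swing forward as they close: fully open they stand 13 mm farther back than shut.
Start: joints at [-69.425, 40.479, -1.581, 85.061, 1.261, 54.483, -4.326], TCP at [224.324, 529.409, 231.268] pointing down, gripper open.
Joint ranges: [-155.06, 155.06], [-18.47, 123.98], [-90, 86.84], [0, 140.48], [-83.41, 263.41], [0, 116], [-161.91, 161.91]. Speed limits (degrees/s): [108.29, 108.29, 147.25, 147.25, 172.46, 172.46, 172.46].

INTERFACE

Orientations are given as a 3x3 rotation matrix whose columns are the frame's x, y, z axes.
In Python, from bench import ctrl, read_camera, camera_params, sign_off gives the robot as it stands.
- The arm moves only by the tool step_arm, never from a script. Its argument "moves" is a list of rows, each a list of 3 entries, a list of its own where there are three numbers: the turn, a rotation vector about the tool's x, y, z in rad, then the shift along the tool's x, y, z in m, then the opening in per cent of the stroke, from 0 (shut) to 100 (fully open). In form: [[[wx, wy, wz], [tx, ty, tz], claw], ...]. A call has exactly 10 rows; each row is the pose to reach, as a shift and turn from the pose commanded when the call began, along the tool's axes at that moment; what a row does not reach only later rows make up. A row lasts 1/8 s, in which the tool goes at most 62.5 mm and 10.7 degrees, less where a joint would pass 70% of its speed; a pose out of reach is approached as far as the arm can. A call with a gripper value outside its range is refused whole. The fingers move at their own pace and stop on an object; "squeeze" is the grip in N (left out, the last holds). Time passes only in rows, so rows that repeat a pose let the fingers close, or fill a call up. It gives the time, the measured TCP pose, the force, the opening and the grip force at its end, in the units of the state.
- ctrl.get_obs(): the state, without advancing time (a new reading comes with each control period).
- read_camera(name): name is "scene" or "side" or "wrist"; returns the picture (480x640x3 uint8, red, green, blue); there is no depth.
- camera_params(name): a dict with "K" (3x3 intrinsics, pixels), "cam_to_world" (4x4, takes a point from camera to world coordinates); the wrist camera has in their place "T_tool_cam" (4x4, takes a point from camera to tool coordinates, whose origin is the TCP and whose axes are the flange's). Camera axes: x right, y down, z forward; pixel columns grow to the right and rows downward; lengths in mm; the calibration is good to about 2 mm. A picture is of the moment at which its call begins: read the wrist's pose just before it. camera_params takes no time and is no camera call.
- sign_off(): hands the job in; it is judged then, once.
The state is a dict: "time_s": time; "qpos": joint angles; "joint_vel": joint speeds; "joint_torque": joint torques, N m; "ee_pos": TCP position; "orientation": TCP orientation; "contact_force": force on the tool from outside, world axes, zero at the start; "moment": the same for the moment, N m; "width": finger opening in mm; "grip_force": force on a finger pad.
Only numpy, scipy, OpenCV 4.12 (cv2) and the standard library are available. Lean on these libraries where they do the work, as an engineer would, in place of code of your own. Each camera call takes 0.05 s, during which the arm holds its last target. There are 200 camera calls.

TASK

Put the two folding gauges away: fold the orange-and-silver folding rule and the brass caliper completely shut, and lay each one flat down in its own case, the rule in the long case with the orange floor and the caliper in the short case with the yellow floor. The rule's hinge is stiff; the blue post is there if you want to brace a leaf against something. Leave the yo-yo, press cup, the tweezers, the screwdriver and the jar where they are.

Things in the scene. Friction and masses are not known exactly. Their poses are not given: they have to be found in the camera images.
- rule_hinge (a point): Hinge pin of the loose folding rule, 12 mm above its underside. Two straight leaves, 12 wide x 24 high, reach 120 mm from the pin and swing level. x axis: along the ORANGE leaf from the pin; z up. Orange leaf: y -12 to 0 mm, x 4 to 120; when shut the silver leaf fills y 0 to 12. Hinge barrel 16 mm across. Shut: a bar 128 x 24 x 24 mm, about 160 g. Starts wide open on the mat (mat top z = 3 mm).
- rule_mid (a point): Centre of the shut rule: on the orange leaf's inner face (y = 0), 56 mm from the pin along x, half-way up (12 mm). Axes as at rule_hinge.
- rule_leaf (a joint): Rule's opening in rad: 0 = shut, grows as the silver leaf swings counter-clockwise (from above) off the orange one. Stiff: 0.15 N m friction, stays where left. Pushed on the mat alone, the whole rule tends to turn. Wide open it is too wide to squeeze; below about 1 rad it can be squeezed shut by fingers on both outer faces. A finger between the leaves stops them closing (about 0.2 to 0.5 rad).
- caliper_hinge (a point): Hinge pin of the loose brass caliper, 12 mm above its underside. Two straight leaves, 12 wide x 24 high, reach 95 mm from the pin and swing level. x axis: along the first leaf from the pin (it fills y -12 to 0 mm); z up; when shut the second leaf fills y 0 to 12. Hinge barrel 16 mm across. Shut: a bar 103 x 24 x 24 mm, about 140 g. Starts partly open on the mat.
- caliper_mid (a point): Centre of the shut caliper: on the first leaf's inner face (y = 0), 43.5 mm from the pin along x, half-way up (12 mm). Axes as at caliper_hinge.
- caliper_leaf (a joint): Caliper's opening in rad: 0 = shut, grows as the second leaf swings counter-clockwise (from above) off the first. Light friction (0.06 N m), stays where left; fingers on the outer faces of both leaves squeeze it shut.
- long_case_in (a point): Centre of the inner floor of the long open case (black, orange floor, fixed), x along its length, z up. Well 142 x 40 mm, 8 mm deep, walls 6 mm thick; floor 4 mm above the mat, so a shut gauge stands 16 mm proud of the walls. The two cases may swap places.
- short_case_in (a point): The same for the short case (black, yellow floor, fixed): well 117 x 40 mm, 8 mm deep, walls 6 mm thick, floor 4 mm above the mat; x along its length.
- post_top (a point): Centre of the top of the fixed blue upright post, 24 mm in diameter, its top 60 mm above the mat, on a steel foot of 60 mm diameter and 6 mm height. Rigid: a leaf can be braced against it.
- yoyo: Mirrored steel yo-yo, 56 mm in diameter, 41 mm high, lying on its side face under the magnifier; leave it alone. Origin under its centre.
- press_cup: Brass bearing seat press cup, 52 mm wide, 42 mm high; leave it alone. Origin under its centre.
- tweezers: Chrome tweezers, 125 mm long, 9 mm high, lying along their x axis; leave them alone. Origin under the middle.
- driver: Screwdriver lying on the mat; leave it alone.
- jar: Small jar, 56 mm wide, 70 mm high; leave it alone. Origin under its centre.
Not all that is in view belongs to the job. There is more than one size of the part that bears rule_hinge; the job needs the largest.

How it is judged (in metres and radians):
At the end, for the whole second after the job is handed in: Both gauges are shut (opening under 0.06 rad) and lie flat on the floor of their own case, not on its walls: rule in the long orange-floored one, caliper in the short yellow-floored one, centred to 16 mm, along it to 0.2 rad (either way round), tilt under 0.12 rad (value of joint each of rule_leaf, caliper_leaf below 0.06 rad and horizontal distance between rule_mid and long_case_in below 0.016 m and z of rule_mid in the frame of long_case_in between 0.006 and 0.017 m and angle between each of rule_mid, caliper_mid's own z axis and vertical below 0.12 rad and angle between the x axis of rule_mid and the x axis of long_case_in, either way round below 0.2 rad and velocity of joint each of rule_leaf, caliper_leaf below 0.05 rad/s and horizontal distance between caliper_mid and short_case_in below 0.016 m and z of caliper_mid in the frame of short_case_in between 0.006 and 0.017 m and angle between the x axis of caliper_mid and the x axis of short_case_in, either way round below 0.2 rad); the robot touches nothing.
It fails at once if the yo-yo is pushed or carried more than 20 mm from its place (distance of yoyo from where it was at the start of the episode above 0.02 m).
It fails at once if the press cup is pushed or carried more than 20 mm from its place (distance of press_cup from where it was at the start of the episode above 0.02 m).
It fails at once if the tweezers is pushed or carried more than 20 mm from its place (distance of tweezers from where it was at the start of the episode above 0.02 m).
It fails at once if the screwdriver is pushed or carried more than 20 mm from its place (distance of driver from where it was at the start of the episode above 0.02 m).
It fails at once if the jar is pushed or carried more than 20 mm from its place (distance of jar from where it was at the start of the episode above 0.02 m).
It also fails if it takes over 72 s, if anything falls off the work surface, if the arm or the gripper's body presses on something with over 40 N, if the wrist force passes 120 N, or if a joint passes its speed limit or range.

## Working session

There is one attempt and no reset: what is moved stays moved. The work goes in short steps, Python scripts to look and compute and a tool call to move; the robot and the scene stay as the last step left them, time stands still between calls to the robot, and variables do not carry over. Pictures are saved under pics/ and viewed, at most 10 in all, crops included, and the job is handed in when it is done.

Besides the shell and the picture viewer there is one more tool, called after ">>>" by a JSON object that holds its "fn" and its "kwargs", one argument or row to a line. step_arm: Moves the arm, as the interface text tells. Its arguments: {"type":"object","properties":{"moves":{"type":"array"},"squeeze":{"type":"number"}},"required":["moves"]}

```bash
ls; mkdir -p pics; python3 - <<'E'
from bench import ctrl, read_camera, camera_params
import cv2,numpy as np
np.set_printoptions(precision=3,suppress=True)
o=ctrl.get_obs();print(o)
for n in("scene","side","wrist"):
    im=read_camera(n);cv2.imwrite(f"pics/{n}0.png",im[:,:,::-1]);print(n,camera_params(n))
E
```

```text
pics
{'time_s': 0.0, 'qpos': array([-69.426,  40.512,  -1.583,  85.083,   1.259,  54.483,  -4.327]), 'joint_vel': array([ 0.01 , -0.004,  0.029, -0.053, -0.086,  0.004, -0.112]), 'joint_torque': array([ -0.   , -88.321,   1.235, -23.617,   0.017,   0.006,  -0.   ]), 'ee_pos': array([224.227, 529.199, 230.848]), 'orientation': array([[-0.921,  0.39 , -0.   ],
       [ 0.39 ,  0.921, -0.001],
       [-0.   , -0.001, -1.   ]]), 'contact_force': array([ 0.005, -0.003, -0.281]), 'moment': array([-0.073,  0.02 ,  0.012]), 'grip_force': 0.0, 'width': 85.3450045694288}
scene {'K': array([[475.884,   0.   , 317.158],
       [  0.   , 475.884, 244.825],
       [  0.   ,   0.   ,   1.   ]]), 'cam_to_world': array([[   0.571,    0.666,   -0.479, 1166.667],
       [   0.821,   -0.455,    0.346, -421.339],
       [   0.013,   -0.591,   -0.807, 1029.016],
       [   0.   ,    0.   ,    0.   ,    1.   ]])}
side {'K': array([[539.044,   0.   , 321.524],
       [  0.   , 539.044, 230.981],
       [  0.   ,   0.   ,   1.   ]]), 'cam_to_world': array([[   0.611,   -0.451,    0.651, -467.52 ],
       [  -0.792,   -0.347,    0.503, -801.443],
       [  -0.001,   -0.822,   -0.569, 1001.098],
       [   0.   ,    0.   ,    0.   ,    1.   ]])}
wrist {'K': array([[379.555,   0.   , 318.384],
       [  0.   , 379.555, 241.046],
       [  0.   ,   0.   ,   1.   ]]), 'T_tool_cam': array([[  -0.001,   -0.963,   -0.27 ,   67.972],
       [   1.   ,   -0.   ,   -0.002,    0.277],
       [   0.002,   -0.27 ,    0.963, -143.068],
       [   0.   ,    0.   ,    0.   ,    1.   ]])}
```

View pics/scene0.png

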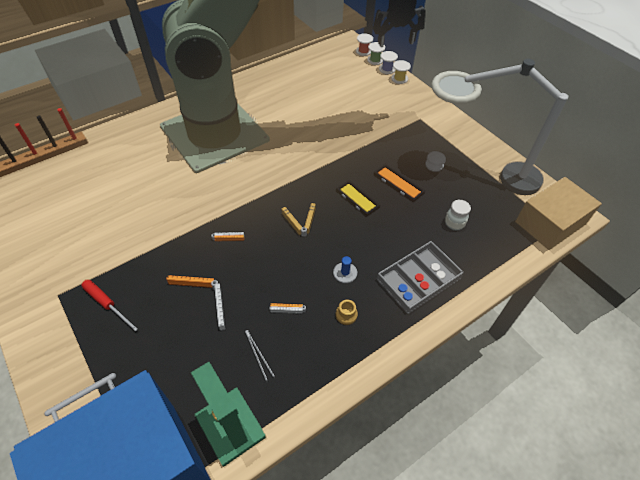

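View pics/side0.png

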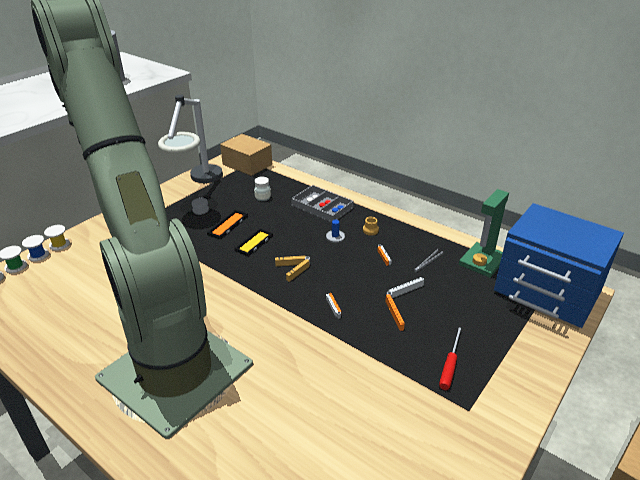

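```bash
cat > h.py <<'E'
import numpy as np,cv2
from bench import ctrl, read_camera, camera_params
np.set_printoptions(precision=3,suppress=True)
def pt(name,u,v,z):
    p=camera_params(name);K=p["K"]
    if name=="wrist":
        o=ctrl.get_obs();T=np.eye(4);T[:3,:3]=o["orientation"];T[:3,3]=o["ee_pos"];M=T@p["T_tool_cam"]
    else: M=p["cam_to_world"]
    d=M[:3,:3]@np.linalg.inv(K)@[u,v,1];c=M[:3,3]
    return c+d*(z-c[2])/d[2]
def proj(name,P):
    p=camera_params(name);M=np.linalg.inv(p["cam_to_world"]);q=M[:3,:3]@P+M[:3,3];q=p["K"]@q;return q[:2]/q[2]
E
python3 - <<'E'
import cv2
a=cv2.imread("pics/scene0.png")[160:340,160:300];b=cv2.imread("pics/scene0.png")[140:270,270:450]
cv2.imwrite("pics/c1.png",cv2.resize(a[90:180,0:120],None,fx=6.5,fy=6.5,interpolation=2))
cv2.imwrite("pics/c2.png",cv2.resize(b,None,fx=4.4,fy=4.4,interpolation=2))
E
```

```text
(no output)
```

View pics/c1.png

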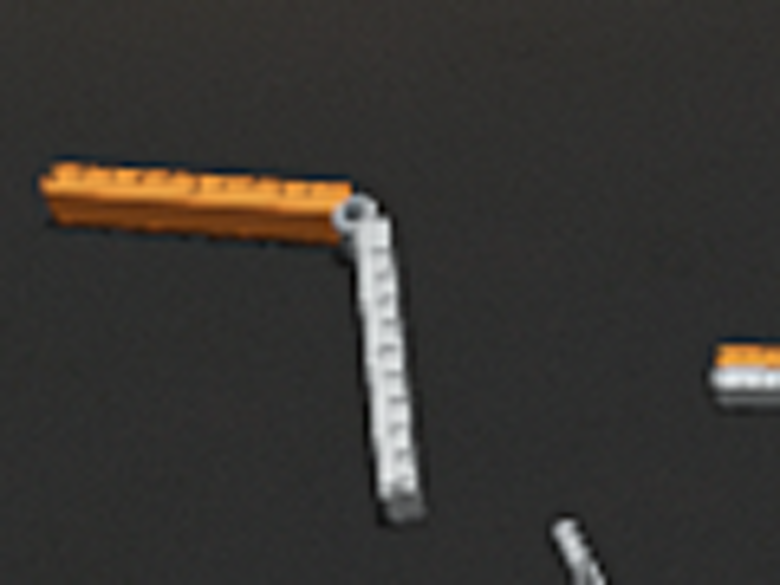

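View pics/c2.png

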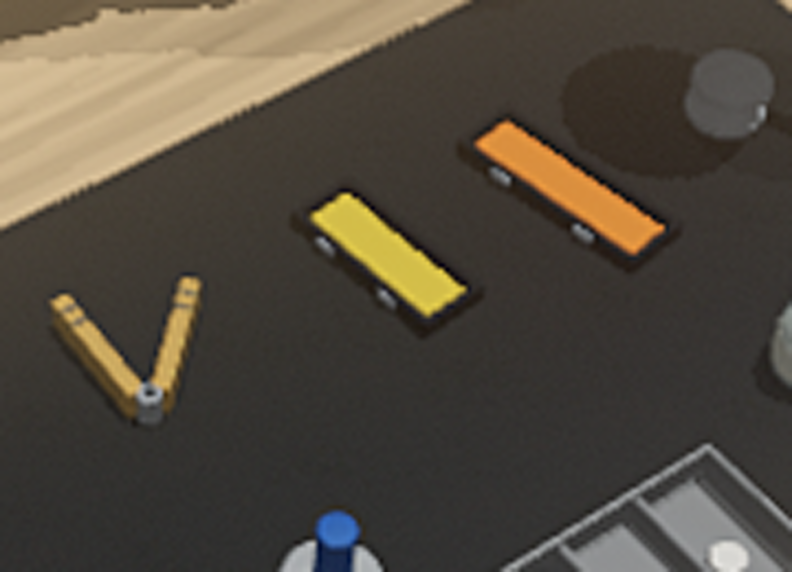

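```bash
python3 - <<'E'
from h import *
A=lambda u,v,z:pt("scene",160+u/6.5,250+v/6.5,z)
B=lambda u,v,z:pt("scene",270+u/4.4,140+v/4.4,z)
for n,p in dict(rh=A(353,212,27),ro=A(47,174,27),rs=A(395,487,27),ch=B(150,392,27),cl=B(60,302,27),cr=B(189,282,27),post=B(337,527,63),yo=B(733,75,44),
 y1=B(345,192,7),y2=B(310,217,7),y3=B(430,318,7),y4=B(467,288,7),
 o1=B(505,121,7),o2=B(473,143,7),o3=B(635,256,7),o4=B(665,228,7)).items(): print(n,p)
for n,(u,v,z) in dict(driver=(136,330,5),driverh=(88,285,15),jar=(459,208,73),cup=(347,303,45),tw1=(247,332,5),tw2=(270,378,5),rule2=(228,236,20),rule3=(288,308,20)).items(): print(n,pt("scene",u,v,z))
a=A(47,174,27)-A(353,212,27);b=A(395,487,27)-A(353,212,27)
print(np.linalg.norm(a),np.linalg.norm(b),np.degrees(np.arctan2(a[1],a[0])),np.degrees(np.arctan2(b[1],b[0])))
E
```

```text
rh [ 523.501 -265.871   27.   ]
ro [ 442.721 -353.85    27.   ]
rs [ 634.445 -307.12    27.   ]
ch [509.03    9.826  27.   ]
cl [417.695   3.209  27.   ]
cr [449.532  79.577  27.   ]
post [671.219  27.228  63.   ]
yo [516.121 481.106  44.   ]
y1 [428.301 221.024   7.   ]
y2 [433.374 188.138   7.   ]
y3 [546.709 199.546   7.   ]
y4 [540.323 235.092   7.   ]
o1 [436.776 352.737   7.   ]
o2 [440.841 321.052   7.   ]
o3 [580.725 343.667   7.   ]
o4 [573.301 376.755   7.   ]
driver [ 522.172 -474.298    5.   ]
driverh [ 346.286 -523.845   15.   ]
jar [711.631 369.339  73.   ]
cup [761.222 -37.842  45.   ]
tw1 [ 673.801 -262.671    5.   ]
tw2 [ 799.24  -276.399    5.   ]
rule2 [ 409.986 -167.19    20.   ]
rule3 [ 681.868 -152.891   20.   ]
119.4396023717261 118.36447501171034 -132.5570589496035 -20.395098139391184
```

```bash
python3 - <<'E'
from h import *
for u,v in[(380,275),(430,243),(463,270),(410,310)]: print(pt("scene",u,v,20))
def ray(n,u,v):
    p=camera_params(n);M=p["cam_to_world"];d=M[:3,:3]@np.linalg.inv(p["K"])@[u,v,1];return M[:3,3],d/np.linalg.norm(d)
c1,d1=ray("scene",457,86);c2,d2=ray("side",179,143)
t=np.linalg.lstsq(np.c_[d1,-d2],c2-c1,rcond=None)[0];print(c1+d1*t[0],c2+d2*t[1])
E
```

```text
[733.817  88.76   20.   ]
[730.794 261.999  20.   ]
[841.544 272.894  20.   ]
[851.622  85.027  20.   ]
[492.125 513.22  263.435] [492.858 510.306 259.232]
```

>>> {"fn": "step_arm", "kwargs": {
  "moves": [
    [[0,0,0],[-0.045,-0.039,0.005],100],
    [[0,0,0],[-0.09,-0.079,0.01],100],
    [[0,0,0],[-0.135,-0.118,0.02],100],
    [[0,0,0],[-0.18,-0.158,0.03],100],
    [[0,0,0],[-0.225,-0.197,0.04],100],
    [[0,0,0],[-0.27,-0.236,0.05],100],
    [[0,0,0],[-0.315,-0.276,0.06],100],
    [[0,0,0],[-0.36,-0.315,0.07],100],
    [[0,0,0],[-0.405,-0.354,0.08],100],
    [[0,0,0],[-0.42,-0.367,0.08],100]
  ]
}}

```text
time_s: 1.4
ee_pos: [468.4, 24.1, 150.5]
orientation: [[-0.919, 0.394, -0.001], [0.394, 0.919, -0.001], [0.001, -0.001, -1.0]]
contact_force: [-0.6, 0.9, 0.2]
width: 85.1
grip_force: 0.0
```

```bash
python3 - <<'E'
from h import *
o=ctrl.get_obs();print(o["ee_pos"],o["joint_vel"]);im=read_camera("wrist");cv2.imwrite("pics/w1.png",im[:,:,::-1])
E
```

```text
[468.402  24.126 150.537] [ 17.464   2.189  -5.504 -10.663   2.253   8.516  14.393]
```

View pics/w1.png

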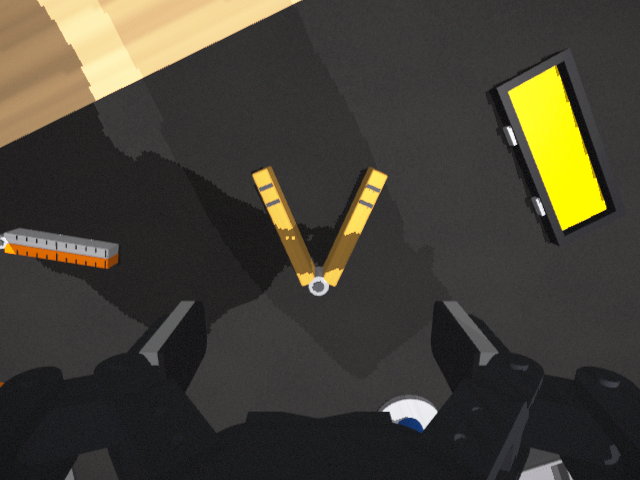

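```bash
python3 - <<'E'
import h;from h import *
print(ctrl.get_obs()["ee_pos"])
class C:
    def get_obs(s): return dict(ee_pos=np.array([468.4,24.13,150.5]),orientation=np.array([[-0.919,0.394,-0.001],[0.394,0.919,-0.001],[0.001,-0.001,-1.0]]))
h.ctrl=C()
for u,v,z in[(318,286,27),(262,172,27),(378,175,27),(508,91,7),(557,66,7),(607,207,7),(561,232,7),(497,88,15),(571,49,15),(616,210,15)]:print(pt("wrist",u,v,z))
E
```

```text
[469.005  23.216 150.792]
[506.614   6.967  27.   ]
[413.225   4.814  27.   ]
[446.928  78.051  27.   ]
[431.289 185.142   7.   ]
[428.947 220.723   7.   ]
[541.563 231.983   7.   ]
[547.156 195.104   7.   ]
[425.753 175.023  15.   ]
[421.723 227.055  15.   ]
[542.677 232.608  15.   ]
```

>>> {"fn": "step_arm", "kwargs": {
  "moves": [
    [[0,0,0],[0.0035,0.002,0.03],100],
    [[0,0,0],[0.0035,0.002,0.065],100],
    [[0,0,0],[0.0035,0.002,0.1],100],
    [[0,0,0],[0.0035,0.002,0.13],100],
    [[0,0,0],[0.0035,0.002,0.146],100],
    [[0,0,0],[0.0035,0.002,0.146],100],
    [[0,0,0],[0.0035,0.002,0.146],60],
    [[0,0,0],[0.0035,0.002,0.146],30],
    [[0,0,0],[0.0035,0.002,0.146],10],
    [[0,0,0],[0.0035,0.002,0.146],10]
  ],
  "squeeze": 40
}}

```text
time_s: 2.7
ee_pos: [465.5, 30.7, 5.8]
orientation: [[-0.921, 0.39, 0.001], [0.39, 0.921, -0.0], [-0.001, 0.0, -1.0]]
contact_force: [-1.5, -0.3, 11.5]
width: 22.8
grip_force: 39.0
```

>>> {"fn": "step_arm", "kwargs": {
  "moves": [
    [[0,0,0],[0,0,0],10],
    [[0,0,0],[0,0,0],10],
    [[0,0,0],[0,0,0],10],
    [[0,0,0],[0,0,0],10],
    [[0,0,0],[0,0,0],10],
    [[0,0,0],[0,0,0],10],
    [[0,0,0],[0,0,0],10],
    [[0,0,0],[0,0,0],10],
    [[0,0,0],[0,0,0],10],
    [[0,0,0],[0,0,0],10]
  ]
}}

```text
time_s: 3.95
ee_pos: [465.5, 30.7, 5.8]
orientation: [[-0.921, 0.39, 0.001], [0.39, 0.921, -0.0], [-0.001, 0.0, -1.0]]
contact_force: [-1.3, -0.7, 13.7]
width: 22.9
grip_force: 39.2
```

>>> {"fn": "step_arm", "kwargs": {
  "moves": [
    [[0,0,0],[0,0,0],45],
    [[0,0,0],[0,0,0],45],
    [[0,0,0],[0,0,-0.004],45],
    [[0,0,0],[0,0,-0.007],45],
    [[0,0,0],[0,0,-0.007],45],
    [[0,0,0],[0,0,-0.007],45],
    [[0,0,0],[0,0,-0.007],10],
    [[0,0,0],[0,0,-0.007],10],
    [[0,0,0],[0,0,-0.007],10],
    [[0,0,0],[0,0,-0.007],10]
  ]
}}

```text
time_s: 5.2
ee_pos: [465.4, 30.8, 12.4]
orientation: [[-0.921, 0.39, -0.0], [0.39, 0.921, -0.0], [-0.0, -0.0, -1.0]]
contact_force: [0.1, -0.1, 6.1]
width: 22.5
grip_force: 39.6
```

```bash
python3 - <<'E'
from h import *
o=ctrl.get_obs();print(o["ee_pos"],o["width"],o["contact_force"])
im=read_camera("scene")[:,:,::-1];im2=read_camera("wrist")[:,:,::-1]
a=cv2.resize(im[180:260,260:380],(600,400),interpolation=2);b=cv2.resize(im2,(520,390))
c=np.zeros((600,800,3),np.uint8);c[:300,:450]=cv2.resize(a,(450,300));c[300:,:400]=cv2.resize(im2,(400,300));
s=read_camera("side")[:,:,::-1];c[:300,450:800]=cv2.resize(s[230:300,250:332],(350,300),interpolation=2);c[300:,400:800]=cv2.resize(s,(400,300));cv2.imwrite("pics/m1.png",c)
E
```

```text
[465.351  30.776  12.422] 22.482782161406313 [ 0.061 -0.108  6.052]
```

View pics/m1.png

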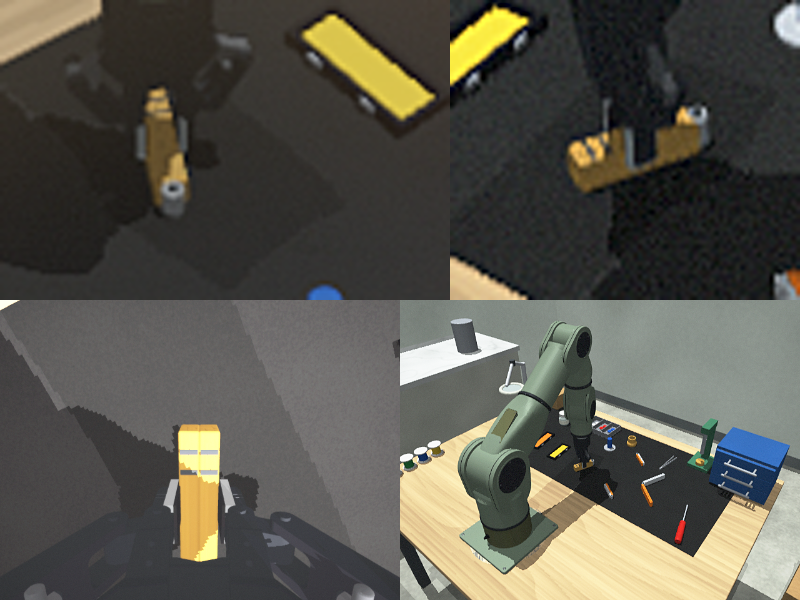

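```bash
python3 - <<'E'
from h import *
o=ctrl.get_obs()
t=pt("wrist",320,207,27);R=o["orientation"];off=(R.T@(t-o["ee_pos"]));print(o["ee_pos"],o["qpos"],off, "mid off x",off[0]-51.5)
h=pt("scene",260+175*120/450,180+190*80/300,27);print(R.T@(h-o["ee_pos"]))
print(np.degrees(np.arctan2(R[1,0],R[0,0])))
# targets
a=np.radians(186.5);m=off[0]-51.5
T=np.array([488.5,208.3])-m*np.array([np.cos(a),np.sin(a)]);d=np.r_[T,0]-o["ee_pos"];print(T,R.T@d)
E
```

```text
[465.38   30.783  12.42 ] [ -6.397  55.287  -2.384 117.336  14.949   7.658  44.459] [ 44.082   0.597 -14.583] mid off x -7.4182735437000105
[-54.958   3.453 -14.577]
157.03499232438875
[481.129 207.46 ] [ 54.433 168.822  12.387]
```

>>> {"fn": "step_arm", "kwargs": {
  "moves": [
    [[0,0,0],[0,0,-0.02],10],
    [[0,0,0],[0,0,-0.04],10],
    [[0,0,-0.1],[0.011,0.034,-0.05],10],
    [[0,0,-0.2],[0.022,0.067,-0.05],10],
    [[0,0,-0.3],[0.034,0.1,-0.05],10],
    [[0,0,-0.4],[0.045,0.134,-0.05],10],
    [[0,0,-0.515],[0.0562,0.1678,-0.05],10],
    [[0,0,-0.515],[0.0562,0.1678,-0.05],10],
    [[0,0,-0.515],[0.0562,0.1678,-0.05],10],
    [[0,0,-0.515],[0.0562,0.1678,-0.05],10]
  ]
}}

```text
time_s: 6.6
ee_pos: [479.2, 206.3, 62.2]
orientation: [[-0.994, -0.112, -0.0], [-0.112, 0.994, -0.001], [0.0, -0.001, -1.0]]
contact_force: [0.1, 0.3, -2.1]
width: 22.4
grip_force: 39.8
```

```bash
python3 - <<'E'
from h import *
o=ctrl.get_obs();print(o["ee_pos"],o["width"],o["contact_force"])
R=o["orientation"];print(R,np.degrees(np.arctan2(R[1,0],R[0,0])))
im=read_camera("scene")[:,:,::-1];im2=read_camera("wrist")[:,:,::-1]
c=np.zeros((480,800,3),np.uint8);c[:,:400]=cv2.resize(im[150:246,310:390],(400,480),interpolation=2);c[:480,400:]=im2[:,120:520]
cv2.imwrite("pics/m2.png",c)
E
```

```text
[479.166 206.299  62.245] 22.433298647963895 [ 0.133  0.317 -2.063]
[[-0.994 -0.112 -0.   ]
 [-0.112  0.994 -0.001]
 [ 0.    -0.001 -1.   ]] -173.55225131396546
```

View pics/m2.png

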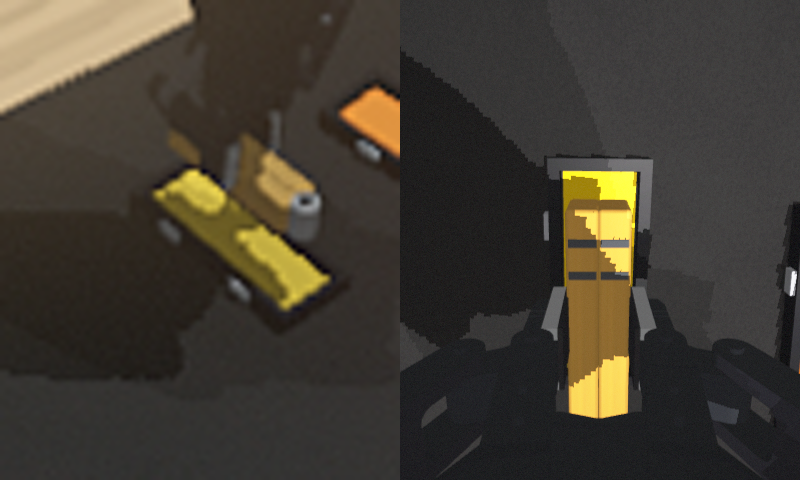

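```bash
python3 - <<'E'
from h import *
o=ctrl.get_obs();R=o["orientation"]
f=lambda u,v,z:R.T@(pt("wrist",u,v,z)-o["ee_pos"])
print(f(266,158,15),f(372,158,15),"tip",f(319,209,76.8),f(288,209,76.8),f(350,209,76.8))
E
```

```text
[ 57.027 -25.939  47.313] [56.983 26.083 47.295] tip [ 43.387   0.074 -14.498] [ 43.393 -10.579 -14.495] [ 43.381  10.724 -14.502]
```

>>> {"fn": "step_arm", "kwargs": {
  "moves": [
    [[0,0,0],[0.001,0,0.02],10],
    [[0,0,0],[0.001,0,0.035],10],
    [[0,0,0],[0.001,0,0.0445],10],
    [[0,0,0],[0.001,0,0.0445],10],
    [[0,0,0],[0.001,0,0.0445],10],
    [[0,0,0],[0.001,0,0.0445],45],
    [[0,0,0],[0.001,0,0.0445],45],
    [[0,0,0],[0.001,0,0.0445],45],
    [[0,0,0],[0.001,0,0.02],45],
    [[0,0,0],[0.001,0,-0.02],45]
  ]
}}

```text
time_s: 7.95
ee_pos: [477.6, 207.0, 82.4]
orientation: [[-0.993, -0.114, -0.002], [-0.114, 0.993, -0.001], [0.002, -0.001, -1.0]]
contact_force: [0.9, 0.4, 1.0]
width: 38.3
grip_force: 0.0
```

>>> {"fn": "step_arm", "kwargs": {
  "moves": [
    [[0,0,0.1],[0.006,-0.025,-0.03],60],
    [[0,0,0.28],[0.013,-0.08,-0.05],100],
    [[0,0,0.46],[0.02,-0.135,-0.068],100],
    [[0,0,0.64],[0.03,-0.19,-0.068],100],
    [[0,0,0.82],[0.038,-0.245,-0.068],100],
    [[0,0,1.0],[0.047,-0.3,-0.068],100],
    [[0,0,1.18],[0.055,-0.355,-0.068],100],
    [[0,0,1.36],[0.064,-0.41,-0.068],100],
    [[0,0,1.54],[0.073,-0.465,-0.068],100],
    [[0,0,1.72],[0.082,-0.52,-0.068],100]
  ]
}}

```text
time_s: 9.2
ee_pos: [455.6, -320.6, 150.5]
orientation: [[0.041, 0.999, 0.0], [0.999, -0.041, 0.0], [0.0, 0.0, -1.0]]
contact_force: [0.8, 1.1, -0.1]
width: 85.3
grip_force: 0.0
```

>>> {"fn": "step_arm", "kwargs": {
  "moves": [
    [[0,0,0.16],[-0.01,-0.001,0],60],
    [[0,0,0.32],[-0.02,-0.001,0],60],
    [[0,0,0.48],[-0.02,-0.001,0],60],
    [[0,0,0.6],[-0.02,-0.001,0],60],
    [[0,0,0.656],[-0.02,-0.001,0],60],
    [[0,0,0.656],[-0.02,-0.001,0],60],
    [[0,0,0.656],[-0.02,-0.001,0],60],
    [[0,0,0.656],[-0.02,-0.001,0],60],
    [[0,0,0.656],[-0.02,-0.001,0],60],
    [[0,0,0.656],[-0.02,-0.001,0],60]
  ]
}}

```text
time_s: 10.45
ee_pos: [454.2, -338.8, 150.4]
orientation: [[0.637, 0.771, -0.0], [0.771, -0.637, -0.0], [-0.0, 0.0, -1.0]]
contact_force: [-0.4, -0.5, -0.5]
width: 51.2
grip_force: 0.0
```

```bash
python3 - <<'E'
from h import *
o=ctrl.get_obs();print(o["ee_pos"],o["qpos"],o["joint_vel"])
im=read_camera("wrist")[:,:,::-1];s=read_camera("scene")[:,:,::-1]
im=im.copy();im[300:480,340:640]=cv2.resize(s[150:240,310:460],(300,180),interpolation=2)
cv2.imwrite("pics/w2.png",im)
E
```

```text
[ 454.186 -338.793  150.353] [ 25.503  46.928  15.853  92.925 -17.157  42.552   9.706] [-0.097  0.064  0.035 -0.08  -0.001  0.074 -0.052]
```

View pics/w2.png

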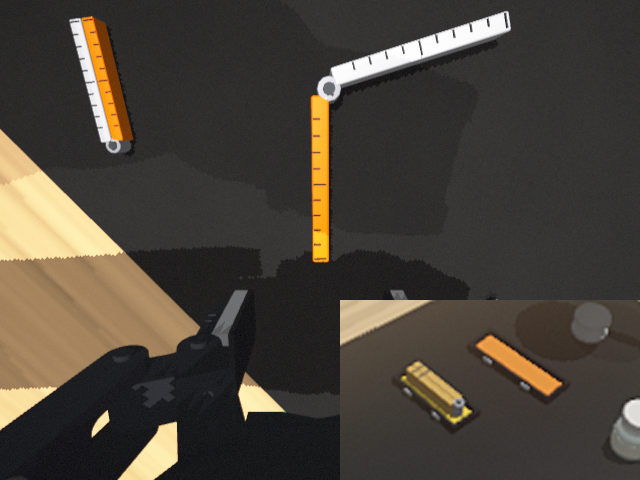

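```bash
python3 - <<'E'
from h import *
o=ctrl.get_obs();R=o["orientation"]
f=lambda u,v,z:(pt("wrist",u,v,z),R.T@(pt("wrist",u,v,z)-o["ee_pos"]))
for q in[(329,88),(320,98),(320.5,262),(508,20),(335,77)]:print(*f(*q,27))
E
```

```text
[ 522.161 -268.203   27.   ] [ 97.736   7.406 123.325]
[ 513.704 -269.184   27.   ] [ 91.591   1.513 123.325]
[ 441.301 -357.357   27.   ] [-22.499   1.907 123.339]
[ 633.675 -308.956   27.   ] [137.394 119.314 123.321]
[ 529.382 -265.522   27.   ] [104.404  11.262 123.324]
```

>>> {"fn": "step_arm", "kwargs": {
  "moves": [
    [[0,0,0],[-0.005,0.0017,0.04],60],
    [[0,0,0],[-0.005,0.0017,0.085],60],
    [[0,0,0],[-0.005,0.0017,0.125],60],
    [[0,0,0],[-0.005,0.0017,0.144],60],
    [[0,0,0],[-0.005,0.0017,0.144],60],
    [[0,0,0],[-0.005,0.0017,0.144],0],
    [[0,0,0],[-0.005,0.0017,0.144],0],
    [[0,0,0],[-0.005,0.0017,0.144],0],
    [[0,0,0],[-0.005,0.0017,0.144],0],
    [[0,0,0],[-0.005,0.0017,0.144],0]
  ],
  "squeeze": 80
}}

```text
time_s: 11.8
ee_pos: [452.9, -344.1, 7.7]
orientation: [[0.637, 0.771, 0.002], [0.771, -0.637, -0.001], [0.0, 0.002, -1.0]]
contact_force: [-1.2, 0.7, 13.5]
width: 10.3
grip_force: 79.0
```

>>> {"fn": "step_arm", "kwargs": {
  "moves": [
    [[0,0,0],[0,0,-0.016],0],
    [[0,0,0],[0,0,-0.032],0],
    [[0,0,-0.12],[0.04,-0.007,-0.032],0],
    [[0,0,-0.24],[0.08,-0.013,-0.032],0],
    [[0,0,-0.36],[0.12,-0.02,-0.032],0],
    [[0,0,-0.48],[0.16,-0.026,-0.032],0],
    [[0,0,-0.6],[0.2,-0.032,-0.032],0],
    [[0,0,-0.69],[0.2395,-0.0383,-0.032],0],
    [[0,0,-0.69],[0.2395,-0.0383,-0.032],0],
    [[0,0,-0.69],[0.2395,-0.0383,-0.032],0]
  ]
}}

```text
time_s: 13.05
ee_pos: [575.2, -135.5, 39.0]
orientation: [[0.002, 1.0, 0.0], [1.0, -0.002, -0.001], [-0.001, 0.0, -1.0]]
contact_force: [-0.5, -0.5, -1.0]
width: 10.2
grip_force: 78.3
```

```bash
python3 - <<'E'
from h import *
o=ctrl.get_obs();print(o["ee_pos"],o["width"],o["contact_force"],o["qpos"])
im=read_camera("wrist")[:,:,::-1].copy();s=read_camera("scene")[:,:,::-1]
im[300:480,0:300]=cv2.resize(s[210:330,200:400],(300,180),interpolation=2)
cv2.imwrite("pics/w3.png",im)
E
```

```text
[ 575.234 -135.546   39.045] 10.16503944290871 [-0.488 -0.545 -0.977] [  6.866  57.556   6.675  91.27  -10.628  31.775  19.398]
```

View pics/w3.png

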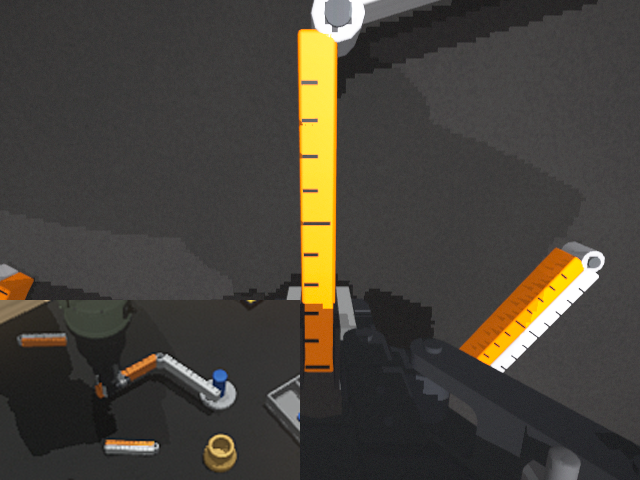

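>>> {"fn": "step_arm", "kwargs": {
  "moves": [
    [[0,0,0],[0.008,0.003,0],0],
    [[0,0,0],[0.018,0.006,0],0],
    [[0,0,0],[0.028,0.01,0],0],
    [[0,0,0],[0.039,0.013,0],0],
    [[0,0,0],[0.05,0.017,0],0],
    [[0,0,0],[0.061,0.021,0],0],
    [[0,0,0],[0.072,0.025,0],0],
    [[0,0,0],[0.083,0.028,0],0],
    [[0,0,0],[0.094,0.032,0],0],
    [[0,0,0],[0.103,0.035,0],0]
  ]
}}

```text
time_s: 14.4
ee_pos: [610.8, -30.9, 38.3]
orientation: [[0.001, 1.0, -0.0], [1.0, -0.001, 0.0], [0.0, -0.0, -1.0]]
contact_force: [-2.2, -1.0, -1.4]
width: 10.0
grip_force: 78.3
```

```bash
python3 - <<'E'
from h import *
o=ctrl.get_obs();print(o["ee_pos"],o["width"],o["contact_force"],o["moment"])
im=read_camera("wrist")[:,:,::-1].copy();s=read_camera("scene")[:,:,::-1]
im[300:480,340:640]=cv2.resize(s[210:330,200:400],(300,180),interpolation=2)
cv2.imwrite("pics/w4.png",im)
E
```

```text
[610.814 -30.942  38.283] 9.951446751853172 [-2.223 -1.008 -1.381] [-0.48   0.309 -0.073]
```

View pics/w4.png

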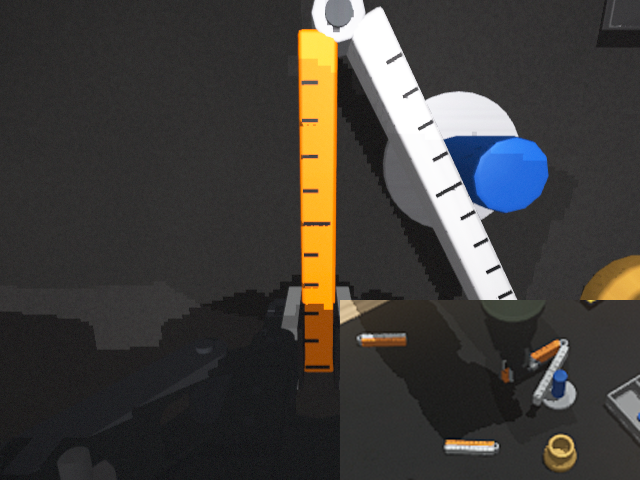

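>>> {"fn": "step_arm", "kwargs": {
  "moves": [
    [[0,0,0],[-0.001,-0.01,0],0],
    [[0,0,0],[-0.002,-0.03,0],0],
    [[0,0,0],[-0.002,-0.05,0],0],
    [[0,0,0],[-0.002,-0.06,0.004],0],
    [[0,0,0],[-0.002,-0.06,0.014],0],
    [[0,0,0],[-0.002,-0.06,0.024],0],
    [[0,0,0],[-0.002,-0.06,0.03],0],
    [[0,0,0],[-0.002,-0.06,0.0315],0],
    [[0,0,0],[-0.002,-0.06,0.0315],0],
    [[0,0,0],[-0.002,-0.06,0.0315],25]
  ]
}}

```text
time_s: 15.75
ee_pos: [550.9, -33.7, 6.8]
orientation: [[0.001, 1.0, 0.0], [1.0, -0.001, -0.0], [-0.0, 0.0, -1.0]]
contact_force: [0.5, 0.2, 0.2]
width: 20.9
grip_force: 0.0
```

>>> {"fn": "step_arm", "kwargs": {
  "moves": [
    [[0,0,0],[0,0,0],32],
    [[0,0,0],[0,0,0],32],
    [[0,0,0],[0,0,-0.01],32],
    [[0,0,0],[0,0,-0.035],32],
    [[0,0,0],[0,0,-0.06],32],
    [[0,0,-0.1],[0.02,0.008,-0.06],100],
    [[0,0,-0.2],[0.04,0.016,-0.06],100],
    [[0,0,-0.236],[0.048,0.019,-0.06],100],
    [[0,0,-0.236],[0.048,0.019,-0.06],100],
    [[0,0,-0.236],[0.048,0.019,-0.06],100]
  ]
}}

```text
time_s: 17.0
ee_pos: [569.3, 13.6, 66.5]
orientation: [[-0.231, 0.973, -0.001], [0.973, 0.231, -0.001], [-0.0, -0.001, -1.0]]
contact_force: [-0.1, -0.8, -0.1]
width: 85.6
grip_force: 0.0
```

```bash
python3 - <<'E'
from h import *
o=ctrl.get_obs();print(o["ee_pos"],o["width"],o["contact_force"],o["joint_vel"])
R=o["orientation"];im=read_camera("wrist");cv2.imwrite("pics/x5.png",im[:,:,::-1])
hsv=cv2.cvtColor(im,cv2.COLOR_RGB2HSV)
for n,lo,hi in(("or",(8,150,90),(28,255,255)),("si",(0,0,150),(180,40,255))):
    m=cv2.inRange(hsv,lo,hi);k,l,st,c=cv2.connectedComponentsWithStats(m)
    for i in range(1,k):
        if st[i,4]>300:
            pts=np.argwhere(l==i)[:,::-1].astype(np.float32);r=cv2.boxPoints(cv2.minAreaRect(pts))
            print(n,st[i],[ (R.T@(pt("wrist",u,v,27)-o["ee_pos"]))[:2].round(1).tolist() for u,v in r])
E
```

```text
[569.332  13.571  66.545] 85.55531688886887 [-0.113 -0.768 -0.126] [ 0.247 -0.202 -0.097  0.037  0.071  0.    -0.071]
or [ 249  161   66  214 2809] [[-57.6, -39.4], [56.9, -11.8], [54.4, -0.1], [-61.0, -25.8]]
si [ 302  143   95  230 5655] [[61.6, -9.6], [67.7, 8.3], [-52.0, 53.6], [-60.6, 33.0]]
si [ 443  229  109  136 6377] [[-18.1, 47.5], [35.0, 84.8], [2.5, 127.2], [-56.0, 91.4]]
si [140 301  54  64 948] [[-48.5, -98.8], [-10.1, -73.8], [-16.1, -65.0], [-55.2, -89.7]]
```

>>> {"fn": "step_arm", "kwargs": {
  "moves": [
    [[0,0,0],[0,0.004,0.02],100],
    [[0,0,0],[0,0.004,0.045],100],
    [[0,0,0],[0,0.004,0.0605],100],
    [[0,0,0],[0,0.004,0.0605],100],
    [[0,0,0],[0,0.004,0.0605],70],
    [[0,0,0],[0,0.004,0.0605],40],
    [[0,0,0],[0,0.004,0.0605],10],
    [[0,0,0],[0,0.004,0.0605],10],
    [[0,0,0],[0,0.004,0.0605],10],
    [[0,0,0],[0,0.004,0.0605],10]
  ],
  "squeeze": 50
}}

```text
time_s: 18.3
ee_pos: [574.0, 15.1, 7.3]
orientation: [[-0.233, 0.973, 0.001], [0.973, 0.233, -0.0], [-0.0, 0.001, -1.0]]
contact_force: [-0.9, -1.8, 9.8]
width: 22.2
grip_force: 50.0
```

>>> {"fn": "step_arm", "kwargs": {
  "moves": [
    [[0,0,0],[0,0,0],10],
    [[0,0,0],[0,0,0],10],
    [[0,0,0],[0,0,0],45],
    [[0,0,0],[0,0,0],45],
    [[0,0,0],[0,0,-0.0065],45],
    [[0,0,0],[0,0,-0.0065],45],
    [[0,0,0],[0,0,-0.0065],10],
    [[0,0,0],[0,0,-0.0065],10],
    [[0,0,0],[0,0,-0.0065],10],
    [[0,0,0],[0,0,-0.0065],10]
  ]
}}

```text
time_s: 19.55
ee_pos: [573.6, 15.2, 13.1]
orientation: [[-0.233, 0.973, 0.0], [0.973, 0.233, -0.0], [-0.0, 0.0, -1.0]]
contact_force: [-2.7, -0.1, 8.8]
width: 22.4
grip_force: 49.8
```

```bash
python3 - <<'E'
from h import *
o=ctrl.get_obs();print(o["ee_pos"],o["width"],o["contact_force"],o["qpos"])
R=o["orientation"];print(R);im=read_camera("wrist");cv2.imwrite("pics/x6.png",im[:,:,::-1])
hsv=cv2.cvtColor(im,cv2.COLOR_RGB2HSV)
for n,lo,hi in(("or",(8,150,60),(28,255,255)),("si",(0,0,120),(180,40,255))):
    m=cv2.inRange(hsv,lo,hi);k,l,st,c=cv2.connectedComponentsWithStats(m)
    for i in range(1,k):
        if st[i,4]>300:
            pts=np.argwhere(l==i)[:,::-1].astype(np.float32);r=cv2.boxPoints(cv2.minAreaRect(pts))
            print(n,st[i],[ (R.T@(pt("wrist",u,v,27)-o["ee_pos"]))[:2].round(1).tolist() for u,v in r])
E
```

```text
[573.587  15.161  13.098] 22.393697213099255 [-2.74  -0.105  8.763] [-7.125 59.034  4.806 95.253 -9.385 26.092 17.259]
[[-0.233  0.973  0.   ]
 [ 0.973  0.233 -0.   ]
 [-0.     0.    -1.   ]]
or [ 283  170   36  249 7321] [[56.7, -11.8], [57.0, -0.1], [-42.8, 2.6], [-43.2, -11.6]]
si [ 295  139   59  279 8601] [[66.1, -8.1], [67.9, 10.3], [-39.8, 23.6], [-42.5, 0.9]]
si [ 472  261  143  129 8567] [[-6.8, 54.6], [34.3, 72.0], [9.3, 116.6], [-36.2, 102.0]]
si [352 287  21  53 568] [[14.5, 12.5], [15.4, 17.9], [-5.9, 21.9], [-7.0, 16.2]]
```

>>> {"fn": "step_arm", "kwargs": {
  "moves": [
    [[0,0,0],[0,0,-0.02],10],
    [[0,0,0],[0.005,0,-0.05],10],
    [[0,0,-0.17],[0.04,0.002,-0.06],10],
    [[0,0,-0.34],[0.08,0.004,-0.06],10],
    [[0,0,-0.51],[0.12,0.007,-0.06],10],
    [[0,0,-0.68],[0.16,0.01,-0.06],10],
    [[0,0,-0.85],[0.2,0.012,-0.06],10],
    [[0,0,-1.02],[0.24,0.014,-0.06],10],
    [[0,0,-1.19],[0.28,0.017,-0.06],10],
    [[0,0,-1.36],[0.32,0.019,-0.06],10]
  ]
}}

```text
time_s: 20.85
ee_pos: [517.4, 331.9, 74.0]
orientation: [[-1.0, -0.03, 0.001], [-0.03, 1.0, -0.001], [-0.001, -0.001, -1.0]]
contact_force: [0.2, -0.9, -2.1]
width: 22.1
grip_force: 49.5
```

>>> {"fn": "step_arm", "kwargs": {
  "moves": [
    [[0,0,-0.07],[0.001,0.007,0],10],
    [[0,0,-0.141],[0.002,0.015,0],10],
    [[0,0,-0.141],[0.002,0.015,0],10],
    [[0,0,-0.141],[0.002,0.015,0],10],
    [[0,0,-0.141],[0.002,0.015,0],10],
    [[0,0,-0.141],[0.002,0.015,0],10],
    [[0,0,-0.141],[0.002,0.015,0],10],
    [[0,0,-0.141],[0.002,0.015,0],10],
    [[0,0,-0.141],[0.002,0.015,0],10],
    [[0,0,-0.141],[0.002,0.015,0],10]
  ]
}}

```text
time_s: 22.1
ee_pos: [515.1, 345.8, 72.8]
orientation: [[-0.986, -0.164, -0.0], [-0.164, 0.986, -0.0], [0.0, -0.0, -1.0]]
contact_force: [0.5, 0.4, -1.8]
width: 22.0
grip_force: 49.5
```

```bash
python3 - <<'E'
from h import *
o=ctrl.get_obs();R=o["orientation"];print(o["ee_pos"],o["width"],np.degrees(np.arctan2(R[1,0],R[0,0])))
f=lambda u,v,z:(R.T@(pt("wrist",u,v,z)-o["ee_pos"]))[:2].round(1).tolist()
im=read_camera("wrist");cv2.imwrite("pics/x7.png",im[:,:,::-1])
hsv=cv2.cvtColor(im,cv2.COLOR_RGB2HSV)
for n,lo,hi in(("or",(3,120,40),(28,255,255)),("si",(0,0,120),(180,40,255))):
    m=cv2.inRange(hsv,lo,hi);k,l,st,c=cv2.connectedComponentsWithStats(m)
    for i in range(1,k):
        if st[i,4]>80: print(n,st[i],hsv[l==i].mean(0))
# case edges: grayscale profile up the columns at case end, and rows across
g=cv2.cvtColor(im,cv2.COLOR_RGB2GRAY)
for r in (130,140,150,160): print(r,g[r,240:400:4])
print(g[60:200:3,270]);print(g[60:200:3,320]);print(g[60:200:3,365])
p=camera_params("wrist");Ti=np.linalg.inv(p["T_tool_cam"])
def pj(P):
    q=Ti[:3,:3]@(R.T@(np.array(P)-o["ee_pos"]))+Ti[:3,3];q=p["K"]@q;return q[:2]/q[2]
a=np.radians(9.5);c=np.array([510.5,346])
for x,y in((-77,-26),(-77,26),(-71,-20),(-71,20)):
    print(x,y,pj([c[0]+x*np.cos(a)-y*np.sin(a),c[1]+x*np.sin(a)+y*np.cos(a),15]))
E
```

```text
[515.115 345.78   72.758] 22.042612821810355 -170.53760462128807
or [    4    48   109   223 16325] [ 19.596 170.265 210.346]
or [351 115   6  45 111] [ 21.748 177.829 242.811]
or [ 283  128   36  291 6101] [ 17.644 215.824 245.992]
si [ 1 92  7 29 88] [120.034   8.75  164.875]
si [ 267   98  107  126 3041] [135.546   5.367 185.385]
si [ 295  139   81  280 9768] [ 53.915   1.782 236.181]
si [265 169   6  28 136] [120.824   7.309 182.11 ]
si [ 18 207   6  27  84] [123.833   8.048 166.571]
si [ 43 243  56  30 756] [116.652   8.563 168.254]
si [  503   246   137   115 11665] [122.231   8.001 184.197]
si [262 287  24  54 703] [ 91.927   2.273 176.912]
si [447 410  12  13 114] [111.982  27.272 124.886]
si [570 463  29  17 283] [117.749   9.654 164.223]
130 [ 98  99 100  96  96 110 113 124 161 163  56 218 218 219 239 243 243 243
 244 243 243 244 244 244 245 245 245 245 244  57 200 203 203 112 119 117
 109 114 114 114]
140 [ 57  95  95 100  97  97 105 105  92  91  61 219 219 217 219 218 219 244
 247 255 255 247 245 244 245 245 245 245 245  90 200 199 199 112 114 110
 114 113 112 112]
150 [ 
[... 307 characters left out ...]
 119
 110 116 117 115]
[114 116 113 107 106 116 115 111 116 113 115 112 110 126 166 166 166 168
 165 165 166 166 165 164 165 160 159 161 153 155 133  91  88  89  89  84
  86  88  85  82  84  99  88 117 119 110  61]
[111 112 114 115 109 114 110 113 117 109 108 109 112 154 191 194 192 176
 192 244 244 243 244 244 244 244 245 255 255 255 255 236 236 236 236 236
 235 234 235 255 255 255 255 255 255 255 255]
[113 107 114 114 110 111 108 116 113 112 112 118 112 140 201 198 202 203
 202 201 201 201 202 202 203 201 201 198 199 199 202 200 201 196 198 200
 200 198 198 198 197 196 195 195 195 187 187]
-77 -26 [268.712 106.8  ]
-77 26 [372.724 106.61 ]
-71 -20 [281.045 119.369]
-71 20 [360.379 119.23 ]
```

>>> {"fn": "step_arm", "kwargs": {
  "moves": [
    [[0,0,0],[0.0035,0,0.02],10],
    [[0,0,0],[0.0035,0,0.04],10],
    [[0,0,0],[0.0035,0,0.0545],10],
    [[0,0,0],[0.0035,0,0.0545],10],
    [[0,0,0],[0.0035,0,0.0545],10],
    [[0,0,0],[0.0035,0,0.0545],45],
    [[0,0,0],[0.0035,0,0.0545],45],
    [[0,0,0],[0.0035,0,0.0545],45],
    [[0,0,0],[0.0035,0,0.025],45],
    [[0,0,0],[0.0035,0,-0.02],45]
  ]
}}

```text
time_s: 23.4
ee_pos: [511.1, 344.8, 92.9]
orientation: [[-0.986, -0.165, -0.002], [-0.165, 0.986, -0.001], [0.002, -0.001, -1.0]]
contact_force: [0.8, 0.2, -0.4]
width: 38.7
grip_force: 0.0
```

>>> {"fn": "step_arm", "kwargs": {
  "moves": [
    [[0,0,0],[0,-0.02,-0.03],45],
    [[0,0,0],[0,-0.05,-0.06],45],
    [[0,0,0],[0,-0.069,-0.08],45],
    [[0,0,0],[0,-0.069,-0.08],45],
    [[0,0,0],[0,-0.069,-0.08],45],
    [[0,0,0],[0,-0.069,-0.08],45],
    [[0,0,0],[0,-0.069,-0.08],45],
    [[0,0,0],[0,-0.069,-0.08],45],
    [[0,0,0],[0,-0.069,-0.08],45],
    [[0,0,0],[0,-0.069,-0.08],45]
  ]
}}

```text
time_s: 24.65
ee_pos: [523.0, 277.2, 172.8]
orientation: [[-0.986, -0.164, -0.0], [-0.164, 0.986, -0.0], [0.0, -0.0, -1.0]]
contact_force: [0.4, -1.0, 0.9]
width: 38.3
grip_force: 0.0
```

```bash
python3 - <<'E'
from h import *
o=ctrl.get_obs();R=o["orientation"];print(o["ee_pos"],o["width"],o["joint_vel"].max())
im=read_camera("wrist");cv2.imwrite("pics/x8.png",im[:,:,::-1])
hsv=cv2.cvtColor(im,cv2.COLOR_RGB2HSV)
for n,lo,hi in(("col",(3,110,40),(33,255,255)),("si",(0,0,125),(180,40,255))):
    m=cv2.inRange(hsv,lo,hi);k,l,st,c=cv2.connectedComponentsWithStats(m)
    for i in range(1,k):
        if st[i,4]>250:
            pts=np.argwhere(l==i)[:,::-1].astype(np.float32);r=cv2.minAreaRect(pts)
            print(n,st[i],np.array(hsv[l==i].mean(0)).round(),[pt("wrist",u,v,31)[:2].round().tolist() for u,v in cv2.boxPoints(r)])
E
```

```text
[523.005 277.151 172.769] 38.30956201251203 0.19197554910766382
col [ 214   82   52  152 5925] [ 22. 179. 225.] [[541.0, 195.0], [433.0, 188.0], [428.0, 223.0], [536.0, 234.0]]
col [419 126  14 168 294] [ 20. 174. 226.] [[564.0, 366.0], [437.0, 342.0], [437.0, 345.0], [564.0, 369.0]]
col [ 376  134   36  167 3816] [ 24. 185. 248.] [[576.0, 332.0], [447.0, 312.0], [445.0, 333.0], [573.0, 356.0]]
si [ 366  116   80  188 5891] [ 77.   4. 207.] [[578.0, 318.0], [433.0, 302.0], [428.0, 353.0], [573.0, 377.0]]
si [ 529  216   93   76 5350] [122.   8. 174.] [[535.0, 442.0], [479.0, 441.0], [489.0, 515.0], [547.0, 519.0]]
si [373 287  30  56 694] [ 89.   3. 168.] [[566.0, 328.0], [560.0, 341.0], [606.0, 364.0], [613.0, 350.0]]
si [235 288  30  55 713] [ 90.   2. 167.] [[630.0, 221.0], [579.0, 228.0], [581.0, 242.0], [632.0, 236.0]]
si [   0  300   54   64 2128] [ 33.   2. 239.] [[626.0, 31.0], [619.0, 73.0], [679.0, 72.0], [686.0, 27.0]]
si [621 370  19  43 330] [ 30.  14. 255.] [[646.0, 569.0], [603.0, 569.0], [606.0, 582.0], [649.0, 582.0]]
si [135 421  55  59 788] [107.   3. 231.] [[793.0, 145.0], [718.0, 189.0], [731.0, 205.0], [808.0, 162.0]]
```

```bash
python3 - <<'E'
from h import *
o=ctrl.get_obs();R=o["orientation"]
im=cv2.imread("pics/x8.png");hsv=cv2.cvtColor(im,cv2.COLOR_BGR2HSV)
def runs(r,a,b):
    s=[];
    for c in range(a,b):
        h,S,v=map(int,hsv[r,c]);k='o' if S>110 and v>150 else 'd' if S>110 else 'w' if v>225 else 'g' if v>125 else 'k'
        if s and s[-1][0]==k: s[-1][2]=c
        else: s.append([k,c,c])
    return " ".join(f"{k}{x}-{y}" for k,x,y in s if y-x>0)
for r in range(112,300,14): print(r,runs(r,360,460))
for r in range(76,244,14): print(r,runs(r,190,290))
p=camera_params("wrist");Ti=np.linalg.inv(p["T_tool_cam"])
def pj(P):
    q=Ti[:3,:3]@(R.T@(np.array(P)-o["ee_pos"]))+Ti[:3,3];q=p["K"]@q;return (q[:2]/q[2]).round().tolist()
# predicted rule at release: pin on tool +x side; tool y=+ is silver side
t=np.array([511.5,344.9]);X=R[:2,0];Y=R[:2,1]
for x,y in((60,0),(-60,-12),(-60,0),(-60,12),(56,-12),(56,0),(56,12)):print(x,y,pj([*(t+x*X+y*Y),31]))
E
```

```text
112 k360-459
126 k360-375 g376-383 w384-386 w388-427 o428-432 k433-436 g437-444 k445-459
140 k360-375 g376-381 w382-389 o390-399 g400-405 w406-428 o429-431 k432-435 g436-443 k444-459
154 k360-374 g375-381 w382-383 o384-402 w403-428 o429-430 k431-434 g435-442 k443-459
168 k360-369 w370-373 g374-380 w381-383 o384-397 w398-408 o409-410 w411-427 o428-429 k430-433 g434-440 k441-459
182 k360-373 g374-380 w381-383 o384-396 w397-398 o399-400 w401-402 o403-410 w411-426 o427-428 k429-431 g432-439 k440-459
196 k360-373 g374-379 o381-409 w410-425 k428-430 g431-438 k439-459
210 k360-372 g373-378 o380-408 w409-424 k427-429 g430-437 k438-459
224 k360-371 g372-378 o380-407 w408-423 k426-428 g429-436 k437-459
238 k360-371 g372-377 o379-406 w407-422 k424-427 g428-434 k435-459
252 k360-366 w367-369 g372-377 o378-405 w406-421 k423-426 g427-433 k434-459
266 k360-367 k369-370 g371-376 o377-404 w405-420 k422-425 g426-432 k433-459
280 k360-375 o377-403 w404-419 k421-424 g425-431 k432-459
294 k360-374 g375-387 o388-402 w403-417 k419-423 g424-429 k430-459
76 k190-270 g271-273 k274-289
90 k190-213 o214-264 k266-289
104 k190-213 o215-217 w218-223 w225-226 w228-232 o233-235 w236-246 w248-249 o250-264 k265-289
118 k190-199 g200-202 k203-214 o215-228 w229-232 o233-235 w236-248 o249-264 k265-268 k270-289
132 k190-214 o215-238 w239-248 o249-263 k265-289
146 k190-214 o216-263 k264-289
160 k190-214 o216-262 k264-289
174 k190-214 o216-262 k264-289
188 k190-201 g202-203 k204-214 o216-262 k263-289
202 k190-201 g202-204 k205-214 o216-261 k263-289
216 k190-214 o216-225 g226-243 o244-261 k263-289
230 k190-215 o216-230 g231-240 o241-261 k262-289
60 0 [413.0, 146.0]
-60 -12 [389.0, 298.0]
-60 0 [404.0, 298.0]
-60 12 [418.0, 298.0]
56 -12 [397.0, 151.0]
56 0 [413.0, 151.0]
56 12 [429.0, 151.0]
```

```bash
python3 -c "
from bench import sign_off
print(sign_off())"
```

```text
the job is handed in; nothing more can be done
None
```

The job is handed in at about 25 s of the 72 s allowed, with both gauges shut, the rule in the orange-floored long case and the caliper in the yellow-floored short case. The last camera measurements agree with the rule lying flat and shut; the caliper I last checked by eye just after placing it. No verdict came back.

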